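Slide the top base plate onto the press bed

ROBOT

A 6-joint arm with a two-finger parallel gripper is mounted at the origin on the work surface. World frame = base frame: x ahead of the robot, y to its left, z up, the work surface at z = 0. Lengths are in m, angles in degrees, forces in N, time in s.
With the tool pointing down it reaches from about 0.375 to 0.75 m from the base axis. Payload 9 kg.
Tool frame: the origin (TCP) lies where the fingers leave the gripper's body, on its centre line; the fingertips stand 73 mm ahead of it and the grasp point (between the pads) lies 54 mm ahead of it (robot.tip_reach is the distance from the TCP to the fingertips, in m); z points along the fingers, y is the direction in which the jaws open and shut (so a half turn about z gives the same grasp; the last joint's range is limited). The gripper opens to 85 mm and grips with 20 to 120 N. Pads are 22 mm wide; open, the fingers measure 114 mm over their backs; the gripper's body (76 mm by 85 mm) begins 54 mm behind the grasp point. The pads swing forward as they close: fully open they stand 13 mm farther back than shut.
Start: joints at [-81.457, 5.964, 5.575, 89.605, 0, 77.527], TCP at [0.215, -0.56, 0.304] pointing down, gripper open.
Joint ranges: [-171.21, 171.21], [-48.23, 106.86], [-62.78, 66.21], [-105.2, 120.99], [-86.42, 89.51], [-180, 180]. Speed limits (degrees/s): [127.2, 127.2, 147.25, 180, 180, 180].

INTERFACE

Orientations are given as [roll, pitch, yaw] about the fixed x, y, z axes, in that order (R = Rz(yaw) Ry(pitch) Rx(roll)).
In Python, from plant import robot gives the robot as it stands. Calls block until the motion is done:
- robot.move_pose(position, orientation): joint-space move of the TCP to a pose.
- robot.line_to(position, vel=0.15, rotation=None, guard=None): straight line of the TCP; rotation=None keeps the orientation; vel is the mean speed in m/s. With guard (N) it stops when the force on the tool has changed by that much, and returns True; else False.
- robot.goto_joints(angles): joint-space move.
- robot.set_gripper(opening): finger opening in m; the grip force is fixed at half the most; returns when the fingers have stopped.
- robot.pause(seconds).
- robot.ik(position, orientation): joint angles nearest the present ones, or None.
- robot.observe(): the state.
- robot.grab_frame(name): name is "scene" or "top" or "wrist"; returns the picture (420x560x3 uint8, blue, green, red); there is no depth.
- robot.get_calibration(name): a dict with "vertical_fov" (degrees; the focal length in pixels is half the picture's height over the tangent of half this angle, whatever the lens; pixels are square), "cx", "cy" (the principal point, pixels), "k1" (the pictures are not rectified: a ray, as slopes to the right and down, at radius r is drawn at 1 + k1 r^2 times it, then the intrinsics apply), "rvec" (rotation vector, rad) and "tvec" (3), from world to camera coordinates, as OpenCV has them. Camera axes: x right, y down, z forward; pixel columns grow to the right and rows downward; lengths in m; the calibration is good to about 2 mm. A picture is of the moment at which its call begins: read the wrist's pose just before it. get_calibration takes no time and is no camera call; for the wrist camera it gives the pose at the moment of the call.
A pose or a line that the arm cannot do raises robot.IKError and nothing moves.
- robot.job_done(): hands the job in, once; it reports no verdict.
The state is a dict: "time": time; "q": joint angles; "qvel": joint speeds; "joint_torque": joint torques, N m; "tool_pos": TCP position; "tcp_rot": TCP orientation; "ft_force": force on the tool from outside, world axes, zero at the start; "torque": the same for the moment, N m; "gripper_width": finger opening in m.
Only numpy, scipy, OpenCV 4.12 (cv2) and the standard library are available. Lean on these libraries where they do the work, as an engineer would, in place of code of your own. Each camera call takes 0.05 s, during which the arm holds its last target.

TASK

Slide the top antenna base plate sideways off the stack and across onto the bed of the lever press until its leading edge is up against the stop bar, so that it lies flat and square on the bed. Do not lift it off, and leave the other three plates and everything else on the table where they are.

Things in the scene. Friction and masses are not known exactly. Their poses are not given: they have to be found in the camera images.
- top_plate: The uppermost of four equal flat grey plastic antenna base plates stacked beside the press: 100 mm (its x) by 150 mm (its y) by 20 mm thick, about 0.4 kg, too wide to grip from above. Origin at the centre of its underside (60 mm above the table at the start). A ringed socket is marked on its top, 45 mm from the centre towards its -y end, the end facing the press.
- press: Fixed cast iron lever press. Origin on the table, below the middle of the plate's place; z up. Flat bed: x -75 to +75 mm, y -90 to +85 mm, top 56 mm above the table, so 4 mm below the underside of the top plate in the stack. A plate square against the stop bar has its centre at x 0, y 0. Column behind the stop at y -100 to -170 mm; hand lever up to 440 mm high behind.
- stop (a point): Middle of the stop bar's working face at bed height (press frame x 0, y -75 mm, 56 mm above the table), axes as the press. The aluminium bar stands across the bed's -y end, x -65 to +65 mm, and rises 18 mm above the bed.
- ram (a point): Centre of the lower end of the press's 28 mm square ram (press frame y -50 mm, 120 mm above the table). The head that holds it overhangs the bed from 190 mm above the table upwards, as far as press y = -30 mm; nothing overhangs the bed beyond that.
- bed_edge (a point): Middle of the bed's top edge at its open end (press frame y +85 mm, 56 mm above the table), axes as the press. The stack stands on the table just off this edge, with a gap of about 12 mm; its centre is about 172 mm from the press origin along +y, up to 10 mm sideways and a few degrees out of square. Beyond the stack (+y) the table is free for at least 80 mm.
- second_plate: Second plate of the stack, counted from the top, same size as the top plate, loosely stacked (edges up to about 3 mm out of line). Origin at the centre of its underside. It stays.
- third_plate: Third plate of the stack, counted from the top, same size as the top plate, loosely stacked (edges up to about 3 mm out of line). Origin at the centre of its underside. It stays.
- bottom_plate: Lowest plate of the stack, counted from the top, same size as the top plate, loosely stacked (edges up to about 3 mm out of line). Origin at the centre of its underside. It stays.
- cap: Black plastic antenna cap standing on the table near the press: flared foot 64 mm across, 66 mm tall. Origin under its middle. Bystander.
- wrench: Chrome socket wrench lying on the table: about 180 mm long, 48 mm high at its socket end. Origin on the table under its middle, x along the handle towards the socket. Bystander.
- punch: Dull aluminium rivet punch lying on the table: 120 mm long, 18 mm thick. Origin under its middle, y along it. Bystander.
- beacon: Yellow beacon unit: box 110 x 110 x 90 mm with a clear dome, 147 mm tall in all. Origin under its middle. Bystander.
- rivet_jar: Clear jar 70 mm across, 90 mm tall. Origin under its middle. Bystander.
- mug: White mug 80 mm across, 90 mm tall. Origin under its middle. Bystander.

How it is judged:
By the outcome, as a careful person would: the job done as asked, in the order asked, and still so for the second after the job is handed in, with the robot touching nothing.
It also fails if it takes over 35 s, if anything falls off the work surface, if the arm or the gripper's body presses on something with over 40 N, if the wrist force passes 120 N, or if a joint passes its speed limit or range.

## Working session

There is one attempt and no reset: what is moved stays moved. The work goes in short steps, each a Python script; the robot and the scene stay as the last script left them, time stands still between calls to the robot, and variables do not carry over. Pictures are saved under pics/ and viewed, and the job is handed in when it is done.

```bash
ls; mkdir -p pics; cat > h.py <<'E'
import numpy as np, cv2
from plant import robot
def cal(n):
    c=robot.get_calibration(n); f=210/np.tan(np.radians(c['vertical_fov'])/2)
    R=cv2.Rodrigues(np.array(c['rvec'],float))[0]; t=np.array(c['tvec'],float).ravel()
    return f,c['cx'],c['cy'],c['k1'],R,t
def ray(C,uv):
    f,cx,cy,k,R,t=C; d=np.array([(uv[0]-cx)/f,(uv[1]-cy)/f]); s=d.copy()
    for _ in range(30): s=d/(1+k*(s@s))
    v=R.T@np.array([s[0],s[1],1]); return -R.T@t, v
def onz(C,uv,z):
    o,v=ray(C,uv); return (o+v*(z-o[2])/v[2])
def proj(C,p):
    f,cx,cy,k,R,t=C; q=R@np.array(p,float)+t; s=q[:2]/q[2]; s=s*(1+k*(s@s)); return s*f+[cx,cy]
E
python3 - <<'E'
from h import *
for n in ['scene','top','wrist']:
    cv2.imwrite(f'pics/a_{n}.png',robot.grab_frame(n))
    C=cal(n);print(n,C[:4],-C[4].T@C[5])
print(robot.observe())
E
```

```text
pics
scene (np.float64(405.02918092324), 278.22242796277493, 213.01586356614564, -0.0716439577614179) [1.32736436 0.34554457 0.92905066]
top (np.float64(547.0061051103629), 276.6671548387721, 205.85543304971037, 0.07654562836227673) [ 0.40649517 -0.0459004   1.49056562]
wrist (np.float64(327.2999546803459), 280.0556257572508, 208.05661690598288, -0.04460335666182246) [ 0.29353956 -0.5299611   0.37345375]
{'time': 0.15, 'q': array([-8.14549366e+01,  5.99030481e+00,  5.53711084e+00,  8.96036161e+01,
        2.20025556e-04,  7.75274347e+01]), 'qvel': array([ 0.06951544, -0.07027248,  0.11788437,  0.00637235, -0.12050281,
       -0.04450626]), 'joint_torque': array([ 3.51901719e-03, -5.57356846e+01,  5.04006028e+01,  1.24857869e-02,
       -1.46242928e-04, -3.78545076e-05]), 'tool_pos': array([ 0.21518316, -0.5598973 ,  0.30330379]), 'tcp_rot': array([-1.79944578e+02, -1.24842160e-02,  2.10176225e+01]), 'ft_force': array([-0.57414044,  0.81730565, -0.9948634 ]), 'torque': array([ 0.03033407, -0.05124954, -0.01716018]), 'gripper_width': 0.08518692466493805}
```

View pics/a_scene.png

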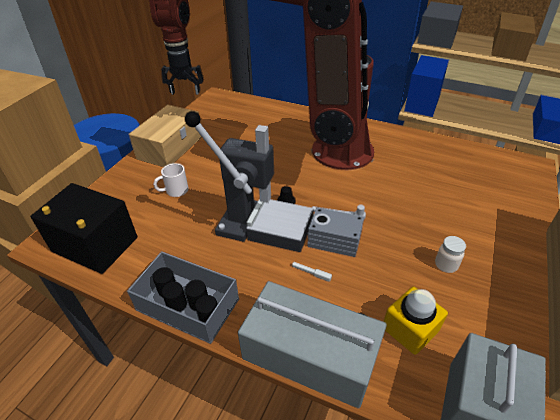

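View pics/a_top.png

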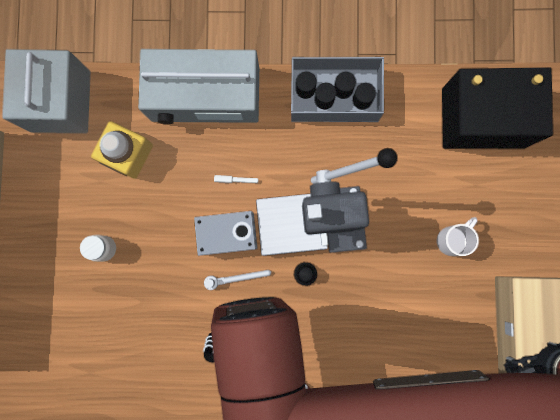

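View pics/a_wrist.png

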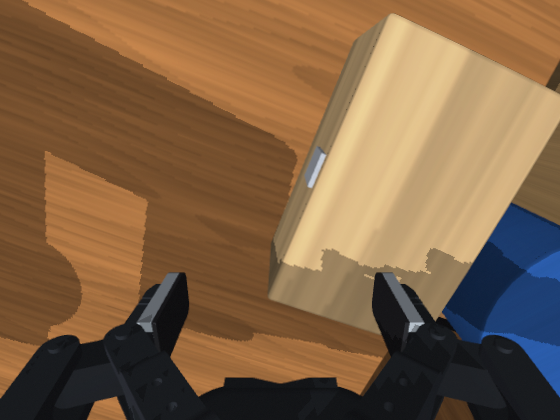

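The scene view shows the stack to the right of the press bed, at about (335,230). In the top view the stack is at about (226,233), the bed at (292,225) and the head at (335,212). The wrench (238,279) and cap (305,273) are on the robot side, and the punch (236,180) is on the far side. I'll get rough positions from this, then a closer wrist view.

```bash
python3 - <<'E'
from h import *
im=cv2.imread('pics/a_top.png'); c=im[150:310,180:400]; cv2.imwrite('pics/a_topz.png',cv2.resize(c,None,fx=3.6,fy=3.6,interpolation=cv2.INTER_CUBIC))
C=cal('top')
for n,uv,z in [('plate',(226,233),.08),('socket',(242,231),.08),('bed',(292,225),.056),('head',(335,212),.25),('cap',(305,273),.066),('wrench',(211,283),.04),('leverknob',(387,158),.44)]: print(n,onz(C,uv,z).round(3))
Cw=cal('wrist');o=robot.observe();print((Cw[4].T@[0,0,1]))
E
```

```text
plate [0.474 0.122 0.08 ]
socket [0.48  0.081 0.08 ]
bed [ 0.498 -0.048  0.056]
head [ 0.517 -0.145  0.25 ]
cap [ 0.374 -0.083  0.066]
wrench [0.344 0.163 0.04 ]
leverknob [ 0.606 -0.229  0.44 ]
[-0.30361508 -0.1160683  -0.9456987 ]
```

View pics/a_topz.png

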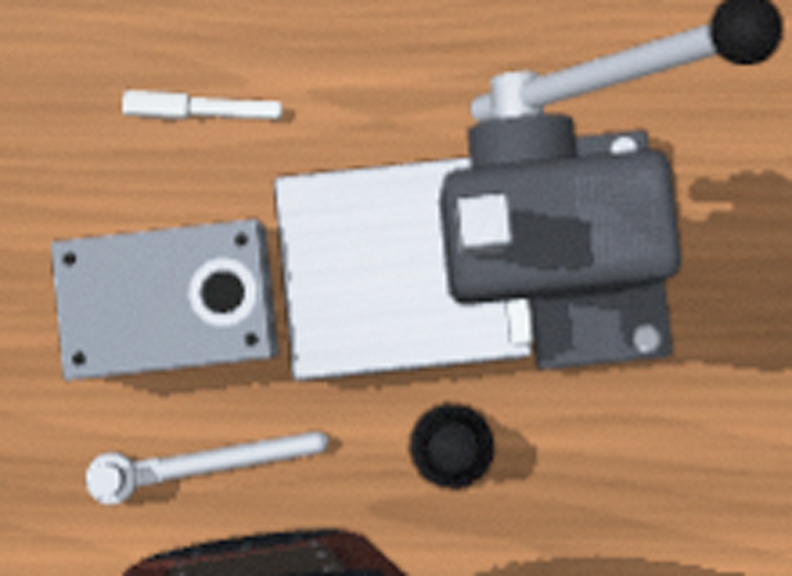

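```bash
python3 - <<'E'
from h import *
print(robot.tip_reach)
a=np.radians(-81.46)
p=[.42*np.cos(a),.42*np.sin(a),.55]
q1=robot.ik(p,[180,0,21]);print(q1)
p2=[.47,.13,.42]
for yaw in (96,):
    q2=robot.ik(p2,[180,0,yaw]);print(yaw,q2)
p3=[.45,.13,.55]
q3=robot.ik(p3,[180,0,96]);print(q3)
E
```

```text
0.0726
[-99.43315922 -11.76922853  15.54998286 117.31921139   0.
  59.56684078]
96 [ 4.87566334e-02 -9.95593371e+00  2.27305957e+00  1.02228993e+02
  0.00000000e+00  8.40487566e+01]
[ 5.09230511e-02 -3.75376566e+00  2.27900638e+01  1.16543829e+02
  0.00000000e+00  8.40509231e+01]
```

```bash
python3 - <<'E'
from h import *
a=np.radians(-75)
p=[.45*np.cos(a),.45*np.sin(a),.55]
robot.move_pose(p,[180,0,21]);print(robot.observe()['time'])
robot.move_pose([.45,.13,.55],[180,0,96]);print(robot.observe()['time'])
robot.move_pose([.47,.13,.42],[180,0,96])
o=robot.observe();print(o['time'],o['tool_pos'],o['tcp_rot'],o['ft_force'])
C=cal('wrist');np.save('w1.npy',np.array(C,dtype=object),allow_pickle=True)
im=robot.grab_frame('wrist');cv2.imwrite('pics/w1.png',im)
E
```

```text
1.275
3.6083
4.2 [0.4698622  0.1296079  0.42117265] [1.79967823e+02 4.77338568e-03 9.59539395e+01] [-0.41692986  0.84870286  0.64169371]
```

View pics/w1.png

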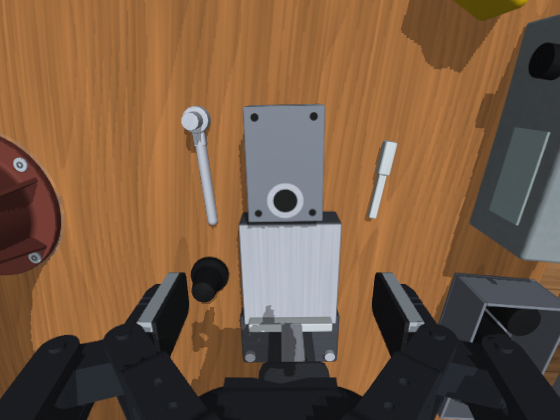

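The wrist view shows the top plate with corners near (244,106), (324,104), (325,221) and (247,222). The bed runs from row 222 to 320, columns 240–340, and the stop bar is at about row 325. Next I'll fit the edges precisely.

```bash
python3 - <<'E'
import cv2
im=cv2.imread('pics/w1.png'); c=im[95:345,225:355]; g=cv2.resize(c,None,fx=4.8,fy=4.8,interpolation=cv2.INTER_CUBIC)
cv2.imwrite('pics/w1a.png',g[:600]);cv2.imwrite('pics/w1b.png',g[600:])
E
```

```text
(no output)
```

View pics/w1a.png

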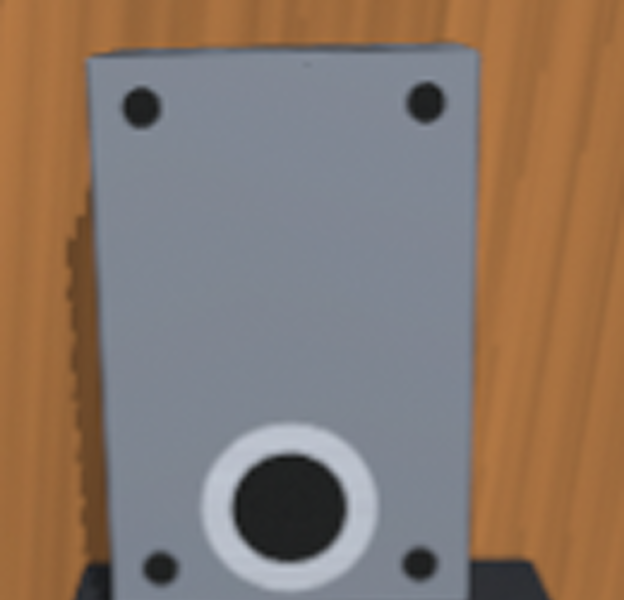

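View pics/w1b.png

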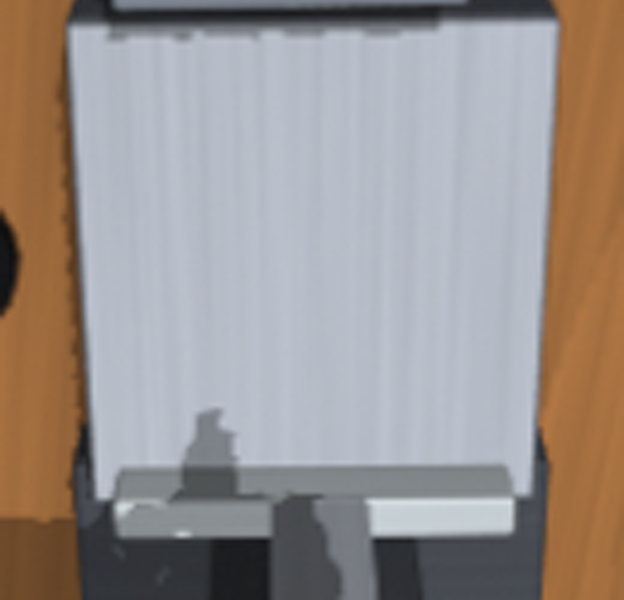

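```bash
cat > m.py <<'E'
from h import *
def cols(im,rows,lo,hi,ch):
    a=cv2.GaussianBlur(ch,(3,3),0); out=[]
    for r in rows:
        g=np.abs(np.diff(a[r,lo:hi])); k=int(g.argmax()); k0=max(k-2,0); w=g[k0:k+3]
        out.append((lo+0.5+(w*np.arange(k0,k0+len(w))).sum()/w.sum(),r))
    return out
def fit(C,pts,z):
    P=np.array([onz(C,p,z)[:2] for p in pts],np.float32)
    vx,vy,x0,y0=cv2.fitLine(P,cv2.DIST_HUBER,0,.001,.001).ravel()
    if abs(vx)>abs(vy):
        s=np.sign(vx)
    else: s=np.sign(vy)
    v=s*np.array([vx,vy]); res=np.abs((P-[x0,y0])@[-v[1],v[0]]).max()
    return np.array([x0,y0]),v,np.degrees(np.arctan2(v[1],v[0])),res
def inter(a,b):
    t=np.linalg.solve(np.array([a[1],-b[1]]).T,b[0]-a[0]); return a[0]+t[0]*a[1]
def tr(pts): return [(v,u) for u,v in pts]
E
python3 - <<'E'
from m import *
C=np.load('w1.npy',allow_pickle=True)
im=cv2.imread('pics/w1.png').astype(np.float32)
sat=im[...,0]-im[...,2]; lum=im.sum(2)
def show(n,f): print(n,f[0].round(4),round(f[2],2),round(float(f[3])*1e3,2))
L=fit(C,cols(im,range(115,210),236,256,sat),.08);Rr=fit(C,cols(im,range(115,210),315,335,sat),.08)
# far edge (top) and near edge
lt=np.ascontiguousarray(lum.T); st=np.ascontiguousarray(sat.T)
F=fit(C,tr(cols(im,range(252,318),100,112,st)),.08)
N=fit(C,tr(cols(im,range(255,318),214,227,lt)),.08)
for n,f in zip('LRFN',(L,Rr,F,N)): show('plate '+n,f)
cs=[inter(a,b) for a in (F,N) for b in (L,Rr)]; print(np.round(cs,4), np.mean(cs,0))
bL=fit(C,cols(im,range(235,312),234,250,lum),.056);bR=fit(C,cols(im,range(235,312),330,346,lum),.056)
bN=fit(C,tr(cols(im,range(320,338),217,228,lt)),.056)
bS=fit(C,tr(cols(im,list(range(275,330)),312,321,lt)),.056)
for n,f in zip('LRNS',(bL,bR,bN,bS)): show('bed '+n,f)
print('bed corners',inter(bN,bL),inter(bN,bR))
# holes
m=(im.max(2)<70).astype(np.uint8); m[:, :245]=0;m[:,326:]=0;m[:105]=0;m[218:]=0
n,_,s,c=cv2.connectedComponentsWithStats(m)
for i in range(1,n):
    if s[i,4]>8: print('hole',s[i,4],c[i].round(2),onz(C,c[i],.08).round(4))
# refined holes by weighted
E
```

```text
plate L [0.4244 0.1375] 96.89 0.4
plate R [0.5243 0.1412] 97.05 0.14
plate F [0.4678 0.2041] 7.04 0.13
plate N [0.4838 0.054 ] 7.23 5.42
[[0.4171 0.1979]
 [0.5158 0.2101]
 [0.4352 0.0478]
 [0.5343 0.0604]] [0.47559798 0.12903774]
bed L [ 0.4296 -0.0442] 96.53 0.33
bed R [ 0.5755 -0.0359] 96.51 0.35
bed N [0.5482 0.0474] 6.66 0.18
bed S [ 0.5211 -0.1159] 6.31 0.13
bed corners [0.4208004  0.03252719] [0.5657226 0.0494598]
hole 43 [313.21 115.84] [0.504  0.1941 0.08  ]
hole 45 [254. 117.] [0.4325 0.1853 0.08  ]
hole 393 [284.8  200.35] [0.4813 0.0833 0.08  ]
hole 32 [311.91 211.97] [0.519  0.0709 0.08  ]
hole 32 [257.91 212.97] [0.4474 0.062  0.08  ]
hole 18 [246.  214.5] [0.4317 0.0582 0.08  ]
hole 18 [324.  214.5] [0.5356 0.069  0.08  ]
```

```bash
cat >> m.py <<'E'
TH=6.5; PO=np.array([.5029,-.0426])
def W(x,y,z):
    c,s=np.cos(np.radians(TH)),np.sin(np.radians(TH)); return [PO[0]+c*x-s*y,PO[1]+s*x+c*y,z]
def PF(p):
    c,s=np.cos(np.radians(TH)),np.sin(np.radians(TH)); d=np.array(p[:2])-PO; return np.array([c*d[0]+s*d[1],-s*d[0]+c*d[1]])
E
python3 - <<'E'
from m import *
robot.move_pose(W(-.0085,.302,.2),[180,0,97])
robot.set_gripper(.05)
robot.line_to(W(-.0085,.302,.105),vel=.12)
h=robot.line_to(W(-.0085,.302,.066),vel=.025,guard=6)
o=robot.observe();print(h,o['time'],o['tool_pos'],o['tcp_rot'],o['ft_force'],o['gripper_width'])
zt=o['tool_pos'][2]
robot.line_to(W(-.0085,.302,zt+.065),vel=.1)
o=robot.observe();print(o['time'],o['tool_pos'],PF(o['tool_pos']))
C=cal('wrist');np.save('w2.npy',np.array(C,dtype=object),allow_pickle=True)
cv2.imwrite('pics/w2.png',robot.grab_frame('wrist'))
E
```

```text
True 7.9083 [0.46017984 0.25648644 0.0696135 ] [-1.79982059e+02  5.48887769e-03  9.70023558e+01] [-1.361682   -0.94583496  5.6838489 ] 0.05002227806046399
8.7167 [0.45994345 0.25642264 0.13398184] [-0.0088301  0.3019633]
```

View pics/w2.png

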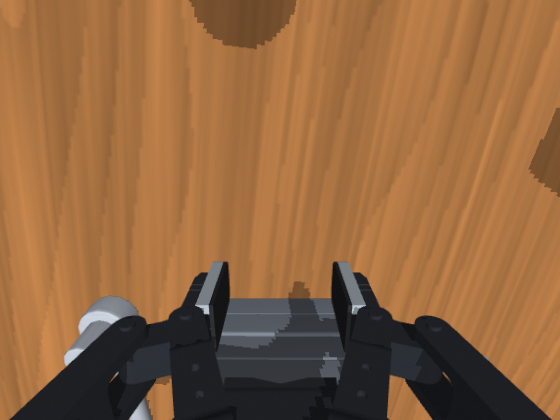

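```bash
python3 - <<'E'
from m import *
z=robot.observe()['tool_pos'][2]
robot.line_to(W(-.0084,.264,z),vel=.08)
print(robot.line_to(W(-.0072,.225,z),vel=.04,rotation=[180,0,96.9],guard=15))
o=robot.observe();print(o['time'],o['tool_pos'],PF(o['tool_pos']),o['tcp_rot'],o['ft_force'])
C=cal('wrist');np.save('w3.npy',np.array(C,dtype=object),allow_pickle=True)
cv2.imwrite('pics/w3.png',robot.grab_frame('wrist'))
im=robot.grab_frame('top');cv2.imwrite('pics/t3.png',cv2.resize(im[150:310,180:400],None,fx=3.6,fy=3.6,interpolation=cv2.INTER_CUBIC))
im=robot.grab_frame('scene');cv2.imwrite('pics/s3.png',cv2.resize(im[110:270,190:400],None,fx=3.6,fy=3.6,interpolation=cv2.INTER_CUBIC))
E
```

```text
False
10.5167 [0.47032263 0.17997791 0.13370153] [-0.00717142  0.224835  ] [1.79998989e+02 4.01742161e-02 9.68937219e+01] [-0.29185451 -0.80808724 -1.23980293]
```

View pics/w3.png

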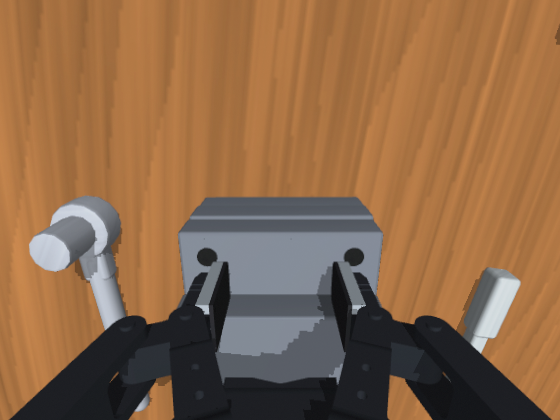

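View pics/s3.png

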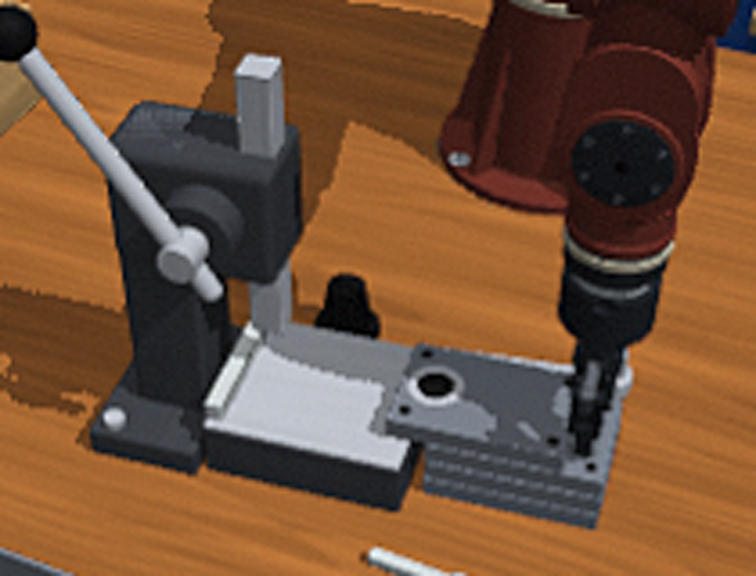

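View pics/t3.png

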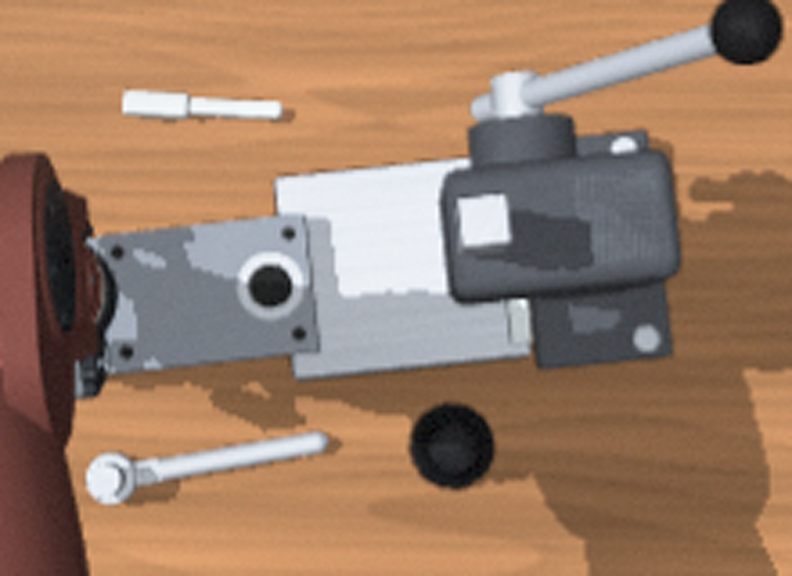

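The top plate has moved about 34 mm: the ring went from (222,291) to (270,285) in the enlarged top view. It is square to the fingers and its leading edge overhangs the bed. I'll keep pushing.

```bash
python3 - <<'E'
from m import *
z=robot.observe()['tool_pos'][2]
print(robot.line_to(W(-.0010,.100,z),vel=.06,rotation=[180,0,96.55],guard=15))
o=robot.observe();print(o['time'],PF(o['tool_pos']),o['tcp_rot'],o['ft_force'])
C=cal('wrist');np.save('w4.npy',np.array(C,dtype=object),allow_pickle=True)
cv2.imwrite('pics/w4.png',robot.grab_frame('wrist'))
im=robot.grab_frame('top');cv2.imwrite('pics/t4r.png',im);cv2.imwrite('pics/t4.png',cv2.resize(im[150:310,180:400],None,fx=3.6,fy=3.6,interpolation=cv2.INTER_CUBIC))
im=robot.grab_frame('scene');cv2.imwrite('pics/s4.png',cv2.resize(im[110:270,190:400],None,fx=3.6,fy=3.6,interpolation=cv2.INTER_CUBIC))
E
```

```text
False
12.9 [-0.00092121  0.1000432 ] [1.79989485e+02 1.83720523e-02 9.65595322e+01] [-1.24178973 -0.07847246 -1.19241321]
```

View pics/w4.png

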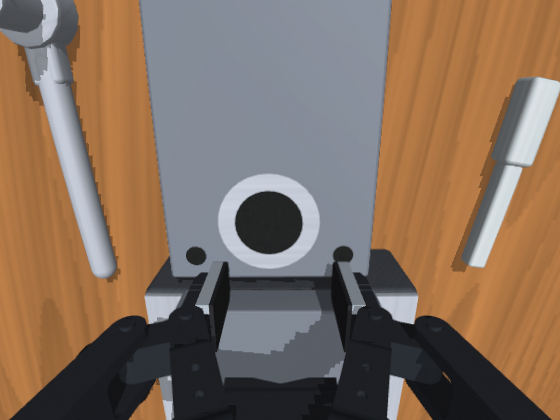

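View pics/s4.png

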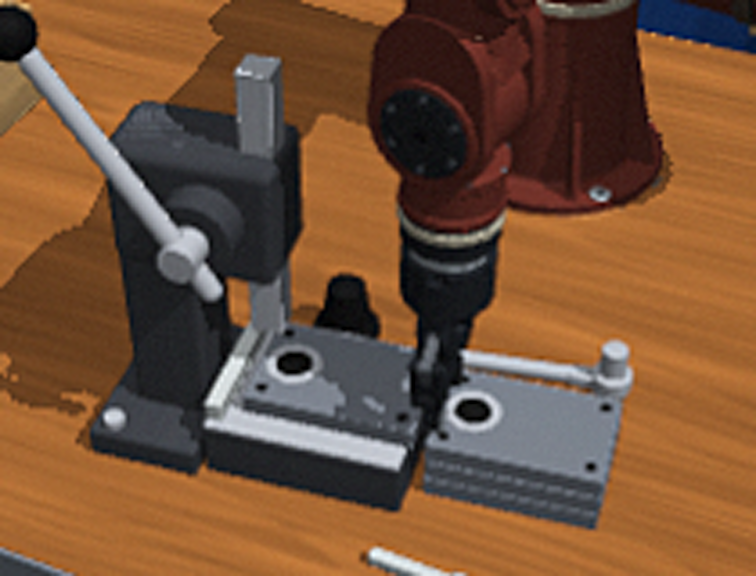

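View pics/t4.png

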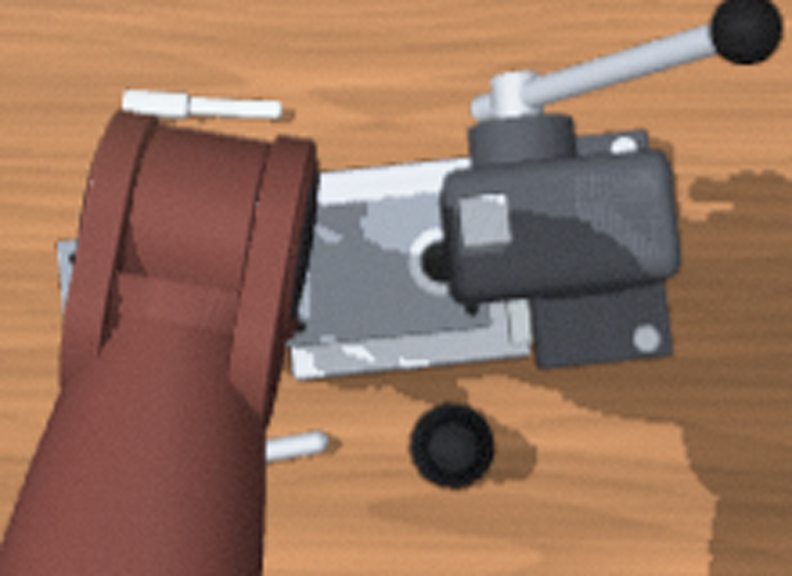

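The plate has dropped onto the bed about 14 mm short of the stop, and it looks centred. The second plate hasn't visibly moved. I'll make the final guarded push against the stop.

```bash
python3 - <<'E'
from m import *
z=robot.observe()['tool_pos'][2]
print(robot.line_to(W(0,.076,z),vel=.02,rotation=[180,0,96.5],guard=10))
o=robot.observe();print(o['time'],PF(o['tool_pos']),o['tcp_rot'],o['ft_force'])
im=robot.grab_frame('scene');cv2.imwrite('pics/s5.png',cv2.resize(im[110:270,190:400],None,fx=3.6,fy=3.6,interpolation=cv2.INTER_CUBIC))
# retreat
p=PF(o['tool_pos'])
robot.line_to(W(p[0],p[1]+.012,z+.002),vel=.04)
robot.line_to(W(p[0],p[1]+.014,.25),vel=.2)
robot.line_to(W(p[0]-.02,.175,.42),vel=.25)
o=robot.observe();print(o['time'])
C=cal('wrist');np.save('w6.npy',np.array(C,dtype=object),allow_pickle=True)
cv2.imwrite('pics/w6.png',robot.grab_frame('wrist'))
E
```

```text
True
13.7917 [-0.00067913  0.08667818] [-1.79971495e+02 -1.27633832e-01  9.65329199e+01] [-0.56956738  3.10166792  1.01982525]
15.9083
```

View pics/w6.png

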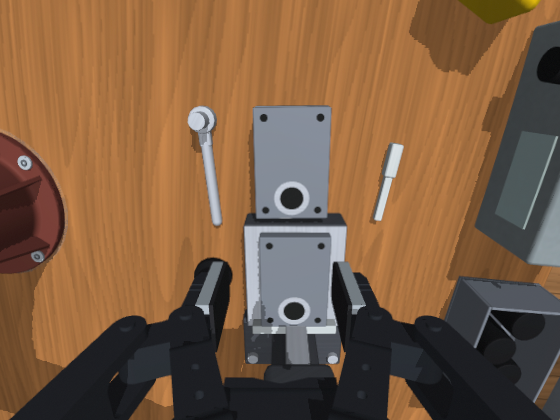

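View pics/s5.png

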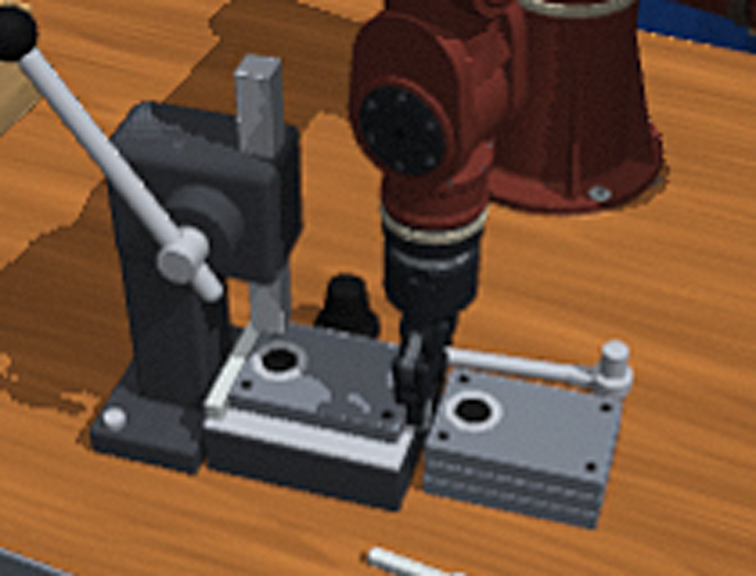

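The plate is now at the bar, with corners near (259,233), (331,233) and (333,323). The stack is still in place at (290,165). I'll measure the placement.

```bash
python3 - <<'E'
from m import *
C=np.load('w6.npy',allow_pickle=True)
img=cv2.imread('pics/w6.png');im=img.astype(np.float32)
cv2.imwrite('pics/w6z.png',cv2.resize(img[225:345,235:355],None,fx=5,fy=5,interpolation=cv2.INTER_CUBIC))
sat=im[...,0]-im[...,2]; lum=im.sum(2); lt=np.ascontiguousarray(lum.T); st=np.ascontiguousarray(sat.T)
def show(n,f): print(n,PF(f[0]).round(4),round(f[2]-TH,2),round(float(f[3])*1e3,2))
bR=fit(C,cols(im,range(240,312),336,352,lum),.056);show('bedR',bR)
bL=fit(C,cols(im,range(225,250),238,252,lum),.056);show('bedL',bL)
bN=fit(C,tr(cols(im,range(262,330),222,230,lt)),.056);show('bedN',bN)
L=fit(C,cols(im,range(240,312),254,267,lum),.076);show('L',L)
R=fit(C,cols(im,range(240,312),325,336,lum),.076);show('R',R)
F=fit(C,tr(cols(im,range(266,325),229,239,lt)),.076);show('F',F)
m=(im.max(2)<75).astype(np.uint8)
n,_,s,c=cv2.connectedComponentsWithStats(m)
for i in range(1,n):
    if 8<s[i,4]<500 and 250<c[i][0]<340 and 100<c[i][1]<330:
        z=.076 if c[i][1]>230 else .06
        print(s[i,4],c[i].round(1),PF(onz(C,c[i],z)).round(4))
E
```

```text
bedR [ 0.0788 -0.0042] 99.34 10.13
bedL [-0.0733  0.0636] 90.22 1.13
bedN [0.0068 0.0844] -0.13 0.1
L [-0.053   0.0095] 90.23 10.73
R [0.0522 0.0143] 94.05 2.25
F [0.0083 0.0829] -0.36 0.24
40 [263.2 117.5] [-0.0432  0.2334]
43 [320.  117.1] [0.0288 0.2341]
363 [291.4 198. ] [-0.0063  0.1267]
28 [265.4 209.8] [-0.0421  0.1094]
28 [317.2 209.5] [0.0298 0.11  ]
28 [268.8 245.5] [-0.0373  0.0626]
28 [320.6 245.6] [0.0347 0.0625]
270 [293.7 310.7] [-0.0011 -0.0452]
26 [269.5 320. ] [-0.0376 -0.0621]
23 [317.2 319.9] [ 0.0348 -0.0618]
```

View pics/w6z.png

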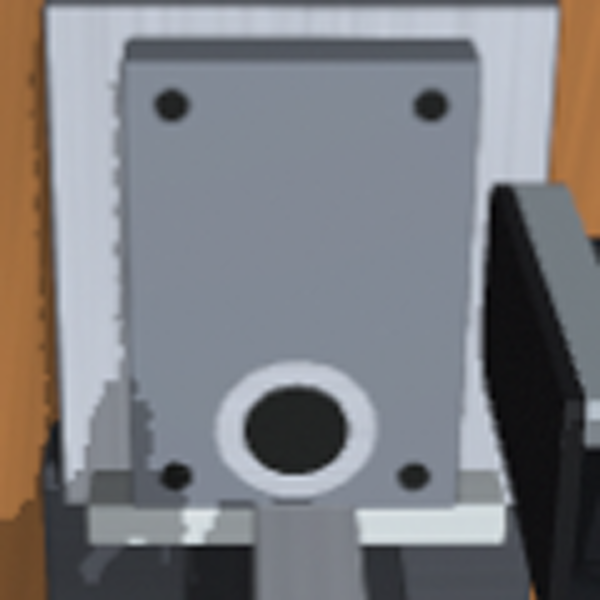

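```bash
python3 - <<'E'
from m import *
robot.job_done(); print(robot.observe()['time'])
E
```

```text
the job is handed in; nothing more can be done
the job is handed in; nothing more can be done
```

I slid the top plate off the stack and across the bed to the stop bar without lifting it. I pushed its far end with both fingertips about 4 mm above the second plate, steering out a sideways offset of about 8 mm and half a degree of skew. I then backed the gripper off, raised it clear and handed the job in at about 16 s.

**Stop contact:** The last push ended on the 10 N guard at the expected position, and about 3 N was still pressing the plate against the stop. The rear bottom edge measured about 75 mm from the press origin, as it should be for a plate against the bar. A gap under 1 mm between plate and bar would not show from the camera angle, so contact rests on the force and that measurement.

**Position:** From the plate's four holes, the centre is at about x -1.3 mm, y +0.3 mm in the press frame. It is square to about 0.1° and lies flat on the bed.

**Everything else:** The second plate sits within about 2 mm of where the top plate was, and it looked unmoved in every view. I did not measure the other plates and objects numerically; those visible in the last pictures looked unmoved.

**Failed checks:** In the last picture, the automatic fits to the plate's side edges and the bed's right edge were upset by a shadow and a finger. I used the holes and rear edge instead.

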